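# Stir the drying beads

## Task

Take the wooden stirrer by its handle and stir the clay drying beads in the steel bowl, with its foot down among them, until every bead has been shifted at least 25 mm from where it lay, the middle one too. Then stand the stirrer upright again on its cork coaster. Keep all the beads in the bowl, do not touch them with the fingers, and leave the bowl, the hand stamp and the tape roll where they are.

Things in the scene. Friction and masses are not known exactly. Their poses are not given: they have to be found in the camera images.
- bowl: Open round steel bowl, flat floor, 210 mm across, 65 mm high, loose, about 1.5 kg. Origin: centre of its underside; z up. Inner floor 6 mm above it; inside radius 92 mm at the floor, 101 mm at the rim. A flat pouring lip sticks out at +x (to 126 mm from the axis). At the start the beads leave a gap on that side: the point 58 mm out along +x is clear of beads for 30 mm around.
- stirrer: Turned wooden stirrer, 170 mm tall, about 0.2 kg, standing on its own foot on the coaster. Origin: centre of the foot's underside; z up the stem. Foot: disc 38 mm across, 28 mm high; stem 20 mm thick from 28 to 86 mm; handle round, 28 mm thick, from 86 to 170 mm. Good grip from above: the handle, 135 mm above the origin.
- coaster: Round cork coaster, fixed to the desk, 130 mm across, 6 mm thick. Origin: centre of its underside.
- stamp: Bystander: dark wooden hand stamp, 78 mm tall, 48 mm across, standing. Origin: centre of its underside.
- tape_roll: Bystander: roll of packing tape lying flat, 96 mm across, 48 mm high. Origin: centre of its underside.
- bead0: Round smooth clay bead, 28 mm across, 25 g, on the bowl's floor, origin at its centre; at the start one of five in an arc about 58 mm from the bowl's axis.
- bead1: Round smooth clay bead, 28 mm across, 25 g, on the bowl's floor, origin at its centre; at the start one of five in an arc about 58 mm from the bowl's axis.
- bead2: Round smooth clay bead, 28 mm across, 25 g, on the bowl's floor, origin at its centre; at the start one of five in an arc about 58 mm from the bowl's axis.
- bead3: Round smooth clay bead, 28 mm across, 25 g, on the bowl's floor, origin at its centre; at the start one of five in an arc about 58 mm from the bowl's axis.
- bead4: Round smooth clay bead, 28 mm across, 25 g, on the bowl's floor, origin at its centre; at the start one of five in an arc about 58 mm from the bowl's axis.
- bead5: Round smooth clay bead, 28 mm across, 25 g, on the bowl's floor, origin at its centre; at the start in the middle of the bowl.

How it is judged:
On the way, in this order (a step that is already met when the one before it is completed fails the run):
1. The stirrer's foot is down inside the bowl: its underside less than 16 mm above the bowl's inner floor (horizontal distance between stirrer and bowl below 0.08 m and z of stirrer in the frame of bowl below 0.022 m), for 0.1 s.
2. With the foot still down in the bowl, every one of the six beads is at one and the same time at least 25 mm from where it lay at the start (all of step 1 and distance of each of bead0, bead1, bead2, bead3, bead4, bead5 from where it was at the start of the episode above 0.025 m), for 0.1 s.
At the end, for the whole second after the job is handed in: The stirrer stands upright (within 0.1 rad), released and still, on the coaster, its axis within 45 mm of the coaster's centre; all six beads lie in the bowl (horizontal distance between stirrer and coaster below 0.045 m and height (world z) of stirrer between 0.003 and 0.01 m and angle between stirrer's own z axis and vertical below 0.1 rad and linear speed of stirrer below 0.02 m/s and horizontal distance between each of bead0, bead1, bead2, bead3, bead4, bead5 and bowl below 0.095 m and z of each of bead0, bead1, bead2, bead3, bead4, bead5 in the frame of bowl below 0.06 m); the robot touches nothing.
It fails at once if The bowl is shifted by more than 20 mm or tipped by more than 0.2 rad (distance of bowl from where it was at the start of the episode above 0.02 m or angle between bowl's own z axis and vertical above 0.2 rad).
It fails at once if A finger presses on a bead (more than 0.5 N) (contact force between the fingers and bead0 above 0.5 N or contact force between the fingers and bead1 above 0.5 N or contact force between the fingers and bead2 above 0.5 N or contact force between the fingers and bead3 above 0.5 N or contact force between the fingers and bead4 above 0.5 N or contact force between the fingers and bead5 above 0.5 N).
It fails at once if A bystander (stamp, tape roll) is shifted by more than 20 mm (distance of any of stamp, tape_roll from where it was at the start of the episode above 0.02 m).
It also fails if it takes over 64 s, if anything falls off the work surface, if the arm or the gripper's body presses on something with over 40 N, if the wrist force passes 120 N, or if a joint passes its speed limit or range.

## Robot

A 6-joint arm with a two-finger parallel gripper is mounted at the origin on the work surface. World frame = base frame: x ahead of the robot, y to its left, z up, the work surface at z = 0. Lengths are in m, angles in rad, forces in N, time in s.
With the tool pointing down it reaches from about 0.375 to 0.925 m from the base axis. Payload 5.7 kg.
Tool frame: the origin (TCP) lies on the centre line of the jaws, within the pads' length; the fingertips stand 22 mm ahead of it and the grasp point (between the pads) lies 3 mm ahead of it (env.finger_overhang is the distance from the TCP to the fingertips, in m); z points along the fingers, y is the line along which they close (so a half turn about z gives the same grasp; the last joint's range is limited). The gripper opens to 88 mm and grips with 3 to 60 N. Pads are 20 mm wide; open, the fingers measure 115 mm over their backs; the gripper's body (75 mm by 178 mm) begins 61 mm behind the grasp point.
Start: joints at [1.025, 0.359, 1.51, -0, 1.272, -0.115], TCP at [0.251, 0.545, 0.245] pointing down, gripper open.
Joint ranges: [-2.97, 2.97], [-1.01, 2.36], [0.21, 2.38], [-0.96, 4.11], [0.2, 2.71], [-2.98, 2.98]. Speed limits (rad/s): [2.39, 2.39, 3.14, 3.14, 3.14, 3.14].

## Interface

Orientations are given as a unit quaternion [x, y, z, w].
In Python, from workcell import env gives the robot as it stands.
- The arm moves only by the tool jog_arm, never from a script. Its argument "rows" is a list of rows, each an object with "fingers": the opening, from 0 (shut) to 1 (fully open); "translation": the shift along the tool's x, y, z in m, a list of three; "rot": the turn, a rotation vector about the tool's x, y, z in degrees, a list of three. In form: [{"fingers": fingers, "translation": [tx, ty, tz], "rot": [ax, ay, az]}, ...]. A call has 1 to 8 rows; each row shifts and turns the commanded pose from where the row before left it, along the tool's axes as they then stand; what a row does not reach is not made up. A row lasts 1/12 s, in which the tool goes at most 41.7 mm and 7.16 degrees, less where a joint would pass 70% of its speed; a pose out of reach is approached as far as the arm can. A call with a gripper value outside its range is refused whole. The fingers move at their own pace and stop on an object; "newtons" is the grip in N (left out, the last holds). Time passes only in rows, so rows that do not move let the fingers close. It gives the time, the measured TCP pose, the force, the opening and the grip force at its end, in the units of the state.
- env.sense(): the state, without advancing time (a new reading comes with each control period).
- env.read_camera(name): name is "scene" or "top" or "wrist"; returns a dict with "image" (480x640x3 uint8, red, green, blue), "vfov" (degrees; the focal length in pixels is half the picture's height over the tangent of half this angle, whatever the lens; pixels are square), "cx", "cy" (the principal point, pixels), "R" (3x3) and "t" (3): a world point X has camera coordinates R X + t. Camera axes: x right, y down, z forward; pixel columns grow to the right and rows downward; lengths in m; the calibration is good to about 2 mm. A picture is of the moment at which its call begins. There is no depth.
- env.sign_off(): hands the job in; it is judged then, once.
The state is a dict: "time_s": time; "qpos": joint angles; "joint_vel": joint speeds; "joint_torque": joint torques, N m; "eef_pos": TCP position; "eef_rot": TCP orientation; "wrist_force": force on the tool from outside, world axes, zero at the start; "wrist_torque": the same for the moment, N m; "opening": opening from 0.0 (shut) to 1.0 (fully open); "gripper_force": force on a finger pad.
Only numpy, scipy, OpenCV 4.12 (cv2) and the standard library are available. Lean on these libraries where they do the work, as an engineer would, in place of code of your own. Each camera call takes 0.05 s, during which the arm holds its last target. There are 200 camera calls.

## Working session

There is one attempt and no reset: what is moved stays moved. The work goes in short steps, Python scripts to look and compute and a tool call to move; the robot and the scene stay as the last step left them, time stands still between calls to the robot, and variables do not carry over. Pictures are saved under pics/ and viewed, at most 10 in all, crops included, and the job is handed in when it is done.

Besides the shell and the picture viewer there is one more tool, called after "Request:" as name(argument=value, ...), one argument or row to a line, values as JSON. jog_arm: Moves the arm, as the interface text tells. Its arguments: {"type":"object","properties":{"rows":{"type":"array"},"newtons":{"type":"number"}},"required":["rows"]}

```bash
mkdir -p pics; ls
python3 - <<'E'
from workcell import env
import cv2
s=env.sense();print(s)
for n in("top","scene"):
    c=env.read_camera(n);cv2.imwrite(f"pics/{n}0.png",c["image"][:,:,::-1]);print(n,c["vfov"],c["cx"],c["cy"],c["R"],c["t"])
E
```

```text
pics
{'time_s': 0.0, 'qpos': array([ 1.02486564e+00,  3.59491316e-01,  1.51142258e+00, -2.99059116e-05,
        1.27250851e+00, -1.15074738e-01]), 'joint_vel': array([ 0.0002855 , -0.0005432 ,  0.00116475, -0.00050183,  0.00034124,
       -0.00021289]), 'joint_torque': array([ 8.46772382e-04, -5.15391970e+01, -2.70727354e+01,  6.76672370e-02,
        3.50740808e-02, -1.80562402e-04]), 'eef_pos': array([0.25025074, 0.54460258, 0.24382147]), 'eef_rot': array([ 2.13761134e-01,  9.76885531e-01, -8.69996720e-04, -2.83378086e-04]), 'wrist_force': array([ 0.97953215, -0.03415934, -0.68371057]), 'wrist_torque': array([ 0.00548461,  0.01650343, -0.00799423]), 'gripper_force': 0.0, 'opening': 0.9939749045822331}
top 45.861807295975616 314.68971665745755 238.6965911201011 [[ 0.11550744 -0.99330005  0.00361162]
 [-0.97280119 -0.11385718 -0.20172851]
 [ 0.20078814  0.01978775 -0.97943482]] [-0.06425659  0.54221901  0.86359563]
scene 51.88092765036032 319.2311149063638 239.79929632735303 [[ 0.8934166   0.44914073 -0.00890973]
 [ 0.37773744 -0.76182283 -0.52625127]
 [-0.24314852  0.46679608 -0.85028243]] [-0.49757855 -0.18604963  1.06832339]
```

View pics/top0.png

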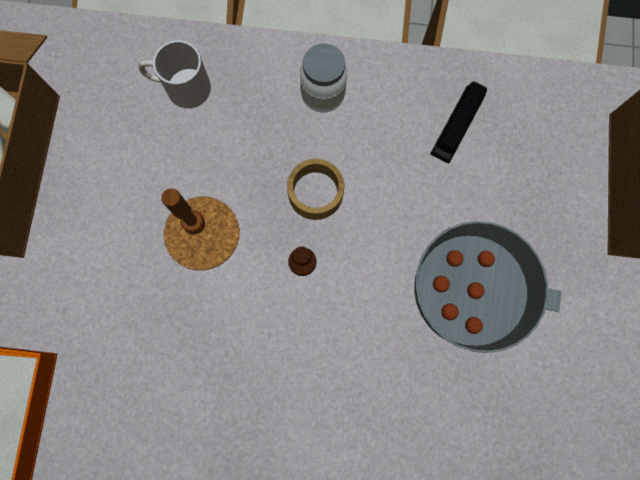

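View pics/scene0.png

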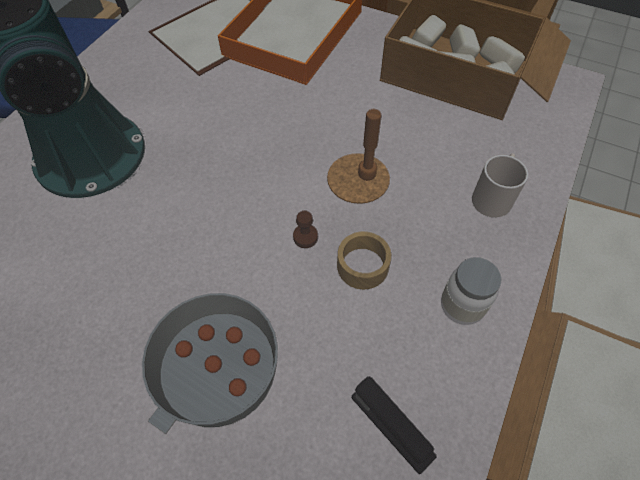

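The top view shows the stirrer with its handle top at (172,197), its foot at about (193,223) and the coaster at (202,233). The bowl rim is at about (481,287), with the lip at (553,299) and six beads inside. The stamp is at (302,261) and the tape at (316,189). The scene view agrees: handle top (373,115), foot (367,172), bowl (211,360), lip (161,420).

```bash
cat > h.py <<'E'
import numpy as np,cv2
from workcell import env
def ray(c,u,v):
    f=240/np.tan(np.radians(c["vfov"])/2);d=np.array([(u-c["cx"])/f,(v-c["cy"])/f,1])
    R=np.array(c["R"]);return -R.T@np.array(c["t"]),R.T@d
def at(c,u,v,z):
    o,d=ray(c,u,v);return o+d*(z-o[2])/d[2]
def beads(c,z=.020,box=None):
    h=cv2.cvtColor(c["image"],cv2.COLOR_RGB2HSV);m=((h[...,1]>120)&((h[...,0]<10)|(h[...,0]>174))&(h[...,2]>60)).astype(np.uint8)
    n,_,st,ce=cv2.connectedComponentsWithStats(m)
    return [(ce[i].round(1),st[i,4],at(c,*ce[i],z)[:2].round(4)) for i in range(1,n) if st[i,4]>30]
def tri(a,b):
    A=np.zeros((3,3));y=np.zeros(3)
    for o,d in(a,b):
        d=d/np.linalg.norm(d);P=np.eye(3)-np.outer(d,d);A+=P;y+=P@o
    return np.linalg.solve(A,y)
E
python3 - <<'E'
from h import *
t=env.read_camera("top");s=env.read_camera("scene")
for n,c in(("top",t),("scene",s)):
    print(n)
    for b in beads(c):print(b)
print("handle top",tri(ray(t,172,196),ray(s,373,113)))
print("foot",at(t,193,224,.034),at(s,367,169,.034))
print("coaster",at(t,202,233,.006),at(s,358.5,177,.006))
# fit rim circle from visible outline pts (top), z=.065
P=[(416,287),(481,222),(548,287),(437,334),(435,237),(530,241),(484,352),(530,332)]
Q=np.array([at(t,*p,.065)[:2] for p in P])
A=np.c_[2*Q,np.ones(len(Q))];x=np.linalg.lstsq(A,(Q**2).sum(1),rcond=None)[0]
print("bowl",x[:2],np.sqrt(x[2]+x[0]**2+x[1]**2)); print("lip",at(t,560,299,.064),at(s,161,422,.064))
print("stamp",at(t,302,265,.0),at(s,306,240,0),"tape",at(t,316,186,.048),at(s,364,248,.048))
# colour of coaster blob
E
```

```text
top
(array([455.2, 257.7]), np.int32(138), array([ 0.5483, -0.2376]))
(array([486.5, 258.2]), np.int32(143), array([ 0.5535, -0.2898]))
(array([441.1, 283.3]), np.int32(153), array([ 0.5027, -0.2172]))
(array([476., 290.]), np.int32(148), array([ 0.4982, -0.2753]))
(array([450. , 311.2]), np.int32(150), array([ 0.4583, -0.2349]))
(array([474. , 324.8]), np.int32(149), array([ 0.4409, -0.2754]))
scene
(array([243.5,  55.9]), np.int32(35), array([0.1471, 0.4039]))
(array([301.4,  70.5]), np.int32(173), array([0.2988, 0.4192]))
(array([205.8, 332.3]), np.int32(178), array([ 0.461 , -0.2338]))
(array([233.5, 334.7]), np.int32(174), array([ 0.505 , -0.2166]))
(array([183.3, 348.5]), np.int32(188), array([ 0.4434, -0.2741]))
(array([251.1, 356.7]), np.int32(191), array([ 0.551 , -0.2359]))
(array([212.5, 363.5]), np.int32(193), array([ 0.5006, -0.2738]))
(array([236.8, 387.1]), np.int32(212), array([ 0.5561, -0.2885]))
handle top [0.56032745 0.20628674 0.17729041]
foot [0.55165797 0.20367796 0.034     ] [0.56470838 0.19979047 0.034     ]
coaster [0.54360511 0.19266256 0.006     ] [0.54996465 0.19482569 0.006     ]
bowl [ 0.50104547 -0.27155377] 0.10441549006649381
lip [ 0.49291913 -0.39547684  0.064     ] [ 0.49666379 -0.38744539  0.064     ]
stamp [0.50941945 0.01630682 0.        ] [0.52151457 0.0138619  0.        ] tape [0.63676155 0.00733495 0.048     ] [0.63722977 0.01935114 0.048     ]
```

Request:
jog_arm(
  rows=[
    {"fingers": 1,"translation": [0,0,0],"rot": [0,0,-6.2]},
    {"fingers": 1,"translation": [0,0,0],"rot": [0,0,-6.2]},
    {"fingers": 1,"translation": [0,0,0],"rot": [0,0,-6.2]},
    {"fingers": 1,"translation": [0,0,0],"rot": [0,0,-6.1]},
    {"fingers": 1,"translation": [-0.02,-0.022,0],"rot": [0,0,0]},
    {"fingers": 1,"translation": [-0.025,-0.028,0],"rot": [0,0,0]},
    {"fingers": 1,"translation": [-0.025,-0.028,0],"rot": [0,0,0]},
    {"fingers": 1,"translation": [-0.025,-0.028,0],"rot": [0,0,0]},
  ],
)

```text
time_s: 0.87
eef_pos: [0.346, 0.4381, 0.2444]
eef_rot: [-0.001, 1.0, -0.0, -0.0]
wrist_force: [0.6, 0.4, -0.6]
opening: 1.0
gripper_force: 0.0
```

Request:
jog_arm(
  rows=[
    {"fingers": 1,"translation": [-0.027,-0.029,0],"rot": [0,0,0]},
    {"fingers": 1,"translation": [-0.027,-0.029,0],"rot": [0,0,0]},
    {"fingers": 1,"translation": [-0.027,-0.029,0],"rot": [0,0,0]},
    {"fingers": 1,"translation": [-0.027,-0.029,0],"rot": [0,0,0]},
    {"fingers": 1,"translation": [-0.027,-0.029,0],"rot": [0,0,0]},
    {"fingers": 1,"translation": [-0.027,-0.029,0],"rot": [0,0,0]},
    {"fingers": 1,"translation": [-0.027,-0.029,0],"rot": [0,0,0]},
    {"fingers": 1,"translation": [-0.0245,-0.03,0],"rot": [0,0,0]},
  ],
)

```text
time_s: 1.53
eef_pos: [0.5605, 0.2046, 0.2446]
eef_rot: [-0.0, 1.0, 0.0, 0.0]
wrist_force: [0.4, 1.3, -0.3]
opening: 1.003
gripper_force: 0.0
```

Run:
```python
from h import *
c=env.read_camera("wrist");s=env.read_camera("scene");print(env.sense()["eef_pos"])
print(c["R"],c["t"])
im=np.hstack([c["image"][:,:,::-1],s["image"][0:300,250:550,::-1].repeat(2,0)[:480,:300]]) 
cv2.imwrite("pics/w1.png",cv2.resize(np.hstack([c["image"],np.pad(s["image"][0:300,250:550],((0,180),(0,0),(0,0)))])[:,:,::-1],(800,409)))
R=np.array(c["R"]);f=240/np.tan(np.radians(c["vfov"])/2)
for z in(.176,):
  p=R@np.array([.5595,.205,z])+np.array(c["t"]);print(f*p[0]/p[2]+c["cx"],f*p[1]/p[2]+c["cy"],14/p[2]*f/1000)
```

```text
[0.56298313 0.20187942 0.24446423]
[[ 2.36466609e-05  9.99999701e-01 -7.73210226e-04]
 [ 9.66248383e-01  1.76339871e-04  2.57612172e-01]
 [ 2.57612231e-01 -7.53204799e-04 -9.66248090e-01]] [-0.20431334 -0.57255026  0.24491995]
320.37499631124444 256.89796595717144 22.826925964011814
```

View pics/w1.png

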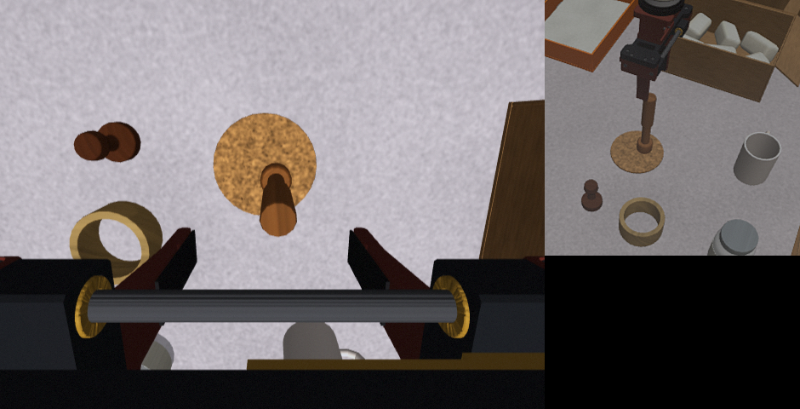

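The wrist view shows the handle top at about (327,257) full-scale, centred between the jaws and a few mm to +y. The coaster is clear below.

Request:
jog_arm(
  rows=[
    {"fingers": 1,"translation": [0,0,0.0],"rot": [0,0,0]},
    {"fingers": 1,"translation": [0,0,0],"rot": [0,0,0]},
    {"fingers": 1,"translation": [0,0,0],"rot": [0,0,0]},
  ],
)

```text
time_s: 1.88
eef_pos: [0.558, 0.2072, 0.2445]
eef_rot: [-0.001, 1.0, 0.0, -0.001]
wrist_force: [0.2, 0.0, 0.2]
opening: 1.0
gripper_force: 0.0
```

Request:
jog_arm(
  rows=[
    {"fingers": 1,"translation": [0,0,0.015],"rot": [0,0,0]},
    {"fingers": 1,"translation": [0,0,0.025],"rot": [0,0,0]},
    {"fingers": 1,"translation": [0,0,0.025],"rot": [0,0,0]},
    {"fingers": 1,"translation": [-0.001,0.001,0.02],"rot": [0,0,0]},
    {"fingers": 1,"translation": [0,0,0.015],"rot": [0,0,0]},
    {"fingers": 1,"translation": [0,0,0],"rot": [0,0,0]},
    {"fingers": 1,"translation": [0,0,0],"rot": [0,0,0]},
  ],
)

```text
time_s: 2.47
eef_pos: [0.5588, 0.2082, 0.1442]
eef_rot: [-0.001, 1.0, -0.0, -0.001]
wrist_force: [0.7, -0.3, 0.8]
opening: 1.002
gripper_force: 0.0
```

Request:
jog_arm(
  newtons=25,
  rows=[
    {"fingers": 0.3,"translation": [0,0,0],"rot": [0,0,0]},
    {"fingers": 0.2,"translation": [0,0,0],"rot": [0,0,0]},
    {"fingers": 0,"translation": [0,0,0],"rot": [0,0,0]},
    {"fingers": 0,"translation": [0,0,0],"rot": [0,0,0]},
    {"fingers": 0,"translation": [0,0,0],"rot": [0,0,0]},
    {"fingers": 0,"translation": [0,0,0],"rot": [0,0,0]},
    {"fingers": 0,"translation": [0,0,0],"rot": [0,0,0]},
    {"fingers": 0,"translation": [0,0,0],"rot": [0,0,0]},
  ],
)

```text
time_s: 3.13
eef_pos: [0.5602, 0.2072, 0.1447]
eef_rot: [-0.0, 1.0, -0.0, -0.0]
wrist_force: [-0.8, -0.2, -0.9]
opening: 0.435
gripper_force: 0.0
```

Request:
jog_arm(
  newtons=25,
  rows=[
    {"fingers": 0,"translation": [0,0,0],"rot": [0,0,0]},
    {"fingers": 0,"translation": [0,0,0],"rot": [0,0,0]},
    {"fingers": 0,"translation": [0,0,0],"rot": [0,0,0]},
    {"fingers": 0,"translation": [0,0,0],"rot": [0,0,0]},
  ],
)

```text
time_s: 3.47
eef_pos: [0.5601, 0.2072, 0.1446]
eef_rot: [-0.0, 1.0, -0.0, -0.0]
wrist_force: [-0.1, 0.3, 0.7]
opening: 0.316
gripper_force: 25.0
```

Request:
jog_arm(
  newtons=40,
  rows=[
    {"fingers": 0,"translation": [0,0,-0.008],"rot": [0,0,0]},
    {"fingers": 0,"translation": [0,0,-0.02],"rot": [0,0,0]},
    {"fingers": 0,"translation": [0,0,-0.03],"rot": [0,0,0]},
    {"fingers": 0,"translation": [0,0,-0.03],"rot": [0,0,0]},
    {"fingers": 0,"translation": [0,-0.008,-0.024],"rot": [0,0,0]},
    {"fingers": 0,"translation": [0.003,-0.016,-0.008],"rot": [0,0,0]},
    {"fingers": 0,"translation": [0.004,-0.024,0],"rot": [0,0,0]},
    {"fingers": 0,"translation": [0.004,-0.03,0],"rot": [0,0,0]},
  ],
)

```text
time_s: 4.13
eef_pos: [0.5495, 0.1297, 0.2662]
eef_rot: [-0.001, 1.0, 0.0, 0.001]
wrist_force: [0.1, -0.1, -2.0]
opening: 0.314
gripper_force: 40.0
```

Request:
jog_arm(
  rows=[
    {"fingers": 0,"translation": [0.004,-0.033,0],"rot": [0,0,0]},
    {"fingers": 0,"translation": [0.004,-0.033,0],"rot": [0,0,0]},
    {"fingers": 0,"translation": [0.004,-0.033,0],"rot": [0,0,0]},
    {"fingers": 0,"translation": [0.004,-0.033,0],"rot": [0,0,0]},
    {"fingers": 0,"translation": [0.004,-0.033,0],"rot": [0,0,0]},
    {"fingers": 0,"translation": [0.004,-0.033,0],"rot": [0,0,0]},
    {"fingers": 0,"translation": [0.004,-0.033,0],"rot": [0,0,0]},
    {"fingers": 0,"translation": [0.004,-0.033,0],"rot": [0,0,0]},
  ],
)

```text
time_s: 4.8
eef_pos: [0.5166, -0.1362, 0.2651]
eef_rot: [-0.0, 1.0, -0.0, -0.0]
wrist_force: [0.0, 0.3, -1.6]
opening: 0.314
gripper_force: 40.0
```

Request:
jog_arm(
  rows=[
    {"fingers": 0,"translation": [0.004,-0.033,0],"rot": [0,0,0]},
    {"fingers": 0,"translation": [0.004,-0.033,0],"rot": [0,0,0]},
    {"fingers": 0,"translation": [0.004,-0.033,0],"rot": [0,0,0]},
    {"fingers": 0,"translation": [0.004,-0.033,0],"rot": [0,0,0]},
    {"fingers": 0,"translation": [0.004,-0.03,0],"rot": [0,0,0]},
    {"fingers": 0,"translation": [0,-0.022,0],"rot": [0,0,0]},
    {"fingers": 0,"translation": [0,-0.012,0],"rot": [0,0,0]},
    {"fingers": 0,"translation": [0,0,0],"rot": [0,0,0]},
  ],
)

```text
time_s: 5.47
eef_pos: [0.4972, -0.3331, 0.2648]
eef_rot: [0.001, 1.0, -0.001, 0.0]
wrist_force: [0.4, 0.8, -1.7]
opening: 0.316
gripper_force: 40.0
```

Run:
```python
from h import *
s=env.read_camera("scene");t=env.read_camera("top");print(env.sense()["eef_pos"])
cv2.imwrite("pics/s2.png",np.hstack([s["image"][150:480,60:420],t["image"][100:430,300:640]])[:,:,::-1])
```

```text
[ 0.49713731 -0.32990925  0.26455606]
```

View pics/s2.png

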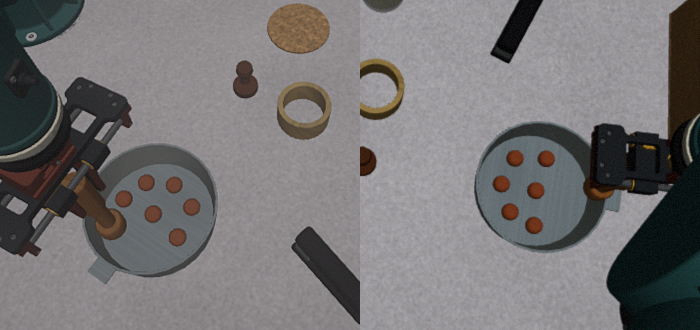

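The stirrer hangs upright in the grip above the gap on the lip side. All the beads are in place and the bowl is unmoved.

Request:
jog_arm(
  rows=[
    {"fingers": 0,"translation": [0,0,0.02],"rot": [0,0,0]},
    {"fingers": 0,"translation": [0,0,0.03],"rot": [0,0,0]},
    {"fingers": 0,"translation": [0,0,0.03],"rot": [0,0,0]},
    {"fingers": 0,"translation": [0,0,0.02],"rot": [0,0,0]},
    {"fingers": 0,"translation": [0,0,0.0145],"rot": [0,0,0]},
    {"fingers": 0,"translation": [0,0,0],"rot": [0,0,0]},
    {"fingers": 0,"translation": [0,0,0],"rot": [0,0,0]},
  ],
)

```text
time_s: 6.15
eef_pos: [0.4971, -0.3287, 0.1498]
eef_rot: [-0.001, 1.0, 0.001, -0.001]
wrist_force: [0.8, -0.3, -1.5]
opening: 0.313
gripper_force: 40.0
```

Request:
jog_arm(
  rows=[
    {"fingers": 0,"translation": [-0.0185,-0.001,0],"rot": [0,0,0]},
    {"fingers": 0,"translation": [-0.0145,0.006,0],"rot": [0,0,0]},
    {"fingers": 0,"translation": [-0.0125,0.0095,0],"rot": [0,0,0]},
    {"fingers": 0,"translation": [-0.0095,0.0125,0],"rot": [0,0,0]},
    {"fingers": 0,"translation": [-0.006,0.0145,0],"rot": [0,0,0]},
    {"fingers": 0,"translation": [-0.002,0.0155,0],"rot": [0,0,0]},
    {"fingers": 0,"translation": [0.002,0.0155,0],"rot": [0,0,0]},
    {"fingers": 0,"translation": [0.006,0.0145,0],"rot": [0,0,0]},
  ],
)

```text
time_s: 6.82
eef_pos: [0.5509, -0.2431, 0.1503]
eef_rot: [-0.001, 1.0, -0.001, -0.002]
wrist_force: [-5.3, -5.3, -0.9]
opening: 0.314
gripper_force: 40.0
```

Run:
```python
from h import *
s=env.read_camera("scene");t=env.read_camera("top");print(env.sense()["eef_pos"],env.sense()["wrist_force"])
for c in(s,t):
  for b in beads(c):
    if b[2][1]<-.15: print(b[1],b[2])
cv2.imwrite("pics/s3.png",np.hstack([s["image"][150:480,60:420],t["image"][100:430,300:640]])[:,:,::-1])
```

```text
[ 0.54907314 -0.24054808  0.14990333] [-2.67878233 -1.20119678 -0.77196077]
113 [ 0.4678 -0.1994]
35 [ 0.4612 -0.2427]
86 [ 0.5388 -0.2101]
191 [ 0.5679 -0.2196]
55 [ 0.5862 -0.3838]
122 [ 0.5268 -0.2043]
```

View pics/s3.png

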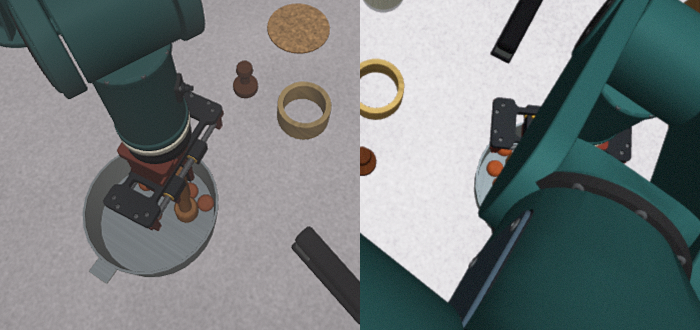

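The foot is down and pushing beads ahead of it. The bowl outline is unmoved, so I'll continue the arc.

Request:
jog_arm(
  rows=[
    {"fingers": 0,"translation": [0.0095,0.0125,0],"rot": [0,0,0]},
    {"fingers": 0,"translation": [0.0125,0.0095,0],"rot": [0,0,0]},
    {"fingers": 0,"translation": [0.0145,0.006,0],"rot": [0,0,0]},
    {"fingers": 0,"translation": [0.0155,0.002,0],"rot": [0,0,0]},
    {"fingers": 0,"translation": [0.0155,-0.002,0],"rot": [0,0,0]},
    {"fingers": 0,"translation": [0.0145,-0.006,0],"rot": [0,0,0]},
    {"fingers": 0,"translation": [0.0125,-0.0095,0],"rot": [0,0,0]},
    {"fingers": 0,"translation": [0.0095,-0.0125,0],"rot": [0,0,0]},
  ],
)

```text
time_s: 7.58
eef_pos: [0.4495, -0.2439, 0.1515]
eef_rot: [-0.0, 1.0, -0.001, 0.003]
wrist_force: [5.5, 1.0, -0.9]
opening: 0.317
gripper_force: 40.0
```

Run:
```python
from h import *
s=env.read_camera("scene");t=env.read_camera("top");w=env.read_camera("wrist");print(env.sense()["eef_pos"],env.sense()["wrist_force"])
for c in(s,t,w):
  print()
  for b in beads(c):
    if b[2][1]<-.15: print(b[1],b[2])
cv2.imwrite("pics/s4.png",np.hstack([s["image"][150:480,60:420],cv2.resize(w["image"],(440,330))])[:,:,::-1])
```

```text
[ 0.44891423 -0.24412031  0.15098852] [ 3.14014684  0.32117552 -0.87606538]

61 [ 0.3114 -0.1981]
177 [ 0.4462 -0.2079]
177 [ 0.4911 -0.1858]
98 [ 0.423 -0.247]
174 [ 0.549  -0.2023]
189 [ 0.4421 -0.2733]
199 [ 0.501  -0.2676]

154 [ 0.5466 -0.2028]
150 [ 0.489  -0.1867]
151 [ 0.4221 -0.2448]

953 [ 0.4247 -0.2434]
951 [ 0.4361 -0.2853]
931 [ 0.4446 -0.2092]
878 [ 0.4901 -0.1856]
```

View pics/s4.png

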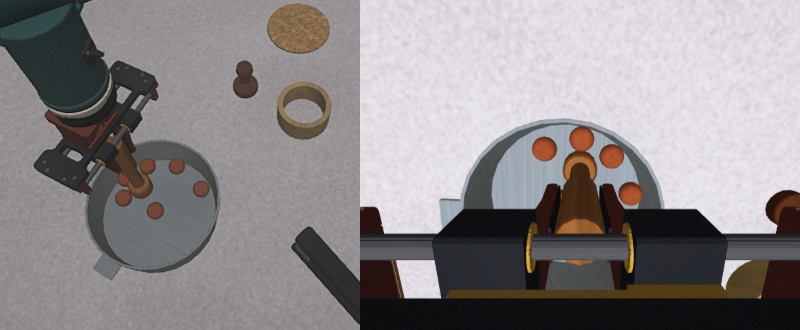

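Request:
jog_arm(
  rows=[
    {"fingers": 0,"translation": [-0.008,0,0],"rot": [0,0,0]},
    {"fingers": 0,"translation": [0.0025,-0.008,0],"rot": [0,0,0]},
    {"fingers": 0,"translation": [0.0025,-0.008,0],"rot": [0,0,0]},
    {"fingers": 0,"translation": [0.002,-0.009,0],"rot": [0,0,0]},
    {"fingers": 0,"translation": [0,-0.009,0],"rot": [0,0,0]},
    {"fingers": 0,"translation": [0,-0.007,0],"rot": [0,0,0]},
    {"fingers": 0,"translation": [-0.006,0,0],"rot": [0,0,0]},
    {"fingers": 0,"translation": [0,0,0],"rot": [0,0,0]},
  ],
)

```text
time_s: 8.4
eef_pos: [0.4561, -0.2859, 0.1502]
eef_rot: [0.0, 1.0, -0.0, 0.0]
wrist_force: [0.2, -0.4, -1.7]
opening: 0.317
gripper_force: 40.0
```

Run:
```python
from h import *
s=env.read_camera("scene");t=env.read_camera("top");w=env.read_camera("wrist");print(env.sense()["eef_pos"],env.sense()["wrist_force"])
for c in(s,t,w):
  print()
  for b in beads(c):
    if b[2][1]<-.15: print(b[1],b[2])
# lip shift by template match (scene)
g0=cv2.cvtColor(cv2.imread("pics/scene0.png"),cv2.COLOR_BGR2GRAY);g=cv2.cvtColor(s["image"],cv2.COLOR_RGB2GRAY)
for (u,v,r) in((165,420,22),(245,408,25),(272,350,25)):
    m=cv2.matchTemplate(g[v-r-25:v+r+25,u-r-25:u+r+25],g0[v-r:v+r,u-r:u+r],cv2.TM_CCOEFF_NORMED);_,q,_,l=cv2.minMaxLoc(m);print("shift px",l[0]-25,l[1]-25,q,(at(s,u+l[0]-25,v+l[1]-25,.065)-at(s,u,v,.065))[:2])
cv2.imwrite("pics/s5.png",np.hstack([s["image"][150:480,60:420],cv2.resize(w["image"],(440,330))])[:,:,::-1])
```

```text
[ 0.45485695 -0.28461129  0.14994001] [-0.53793741 -0.17522852 -1.88020607]

40 [ 0.3445 -0.249 ]
57 [ 0.3269 -0.2626]
177 [ 0.4456 -0.2095]
177 [ 0.4912 -0.1858]
149 [ 0.428  -0.2419]
175 [ 0.5489 -0.2023]
196 [ 0.5011 -0.2677]
199 [ 0.4376 -0.3067]

152 [ 0.5462 -0.2025]
151 [ 0.4883 -0.186 ]
150 [ 0.4433 -0.2103]
150 [ 0.4237 -0.243 ]
115 [ 0.4316 -0.3053]

982 [ 0.4251 -0.2421]
962 [ 0.4364 -0.3063]
966 [ 0.4445 -0.2094]
924 [ 0.4902 -0.1854]
43 [ 0.4914 -0.2637]
shift px 5 -3 0.9530472159385681 [0.00400858 0.00666837]
shift px 3 -5 0.9127878546714783 [0.00023702 0.00808902]
shift px 2 -5 0.8632715344429016 [-0.00119032  0.00842279]
```

Request:
jog_arm(
  rows=[
    {"fingers": 0,"translation": [-0.006,0.002,0],"rot": [0,0,0]},
    {"fingers": 0,"translation": [-0.008,0.003,0],"rot": [0,0,0]},
    {"fingers": 0,"translation": [-0.008,0.003,0],"rot": [0,0,0]},
    {"fingers": 0,"translation": [-0.008,0.003,0],"rot": [0,0,0]},
    {"fingers": 0,"translation": [-0.008,0.003,0],"rot": [0,0,0]},
    {"fingers": 0,"translation": [-0.008,0.003,0],"rot": [0,0,0]},
    {"fingers": 0,"translation": [-0.004,0.001,0],"rot": [0,0,0]},
    {"fingers": 0,"translation": [0,0,0],"rot": [0,0,0]},
  ],
)

```text
time_s: 9.22
eef_pos: [0.5066, -0.2665, 0.1502]
eef_rot: [-0.001, 1.0, -0.0, 0.0]
wrist_force: [0.8, -0.3, -1.3]
opening: 0.313
gripper_force: 40.0
```

Run:
```python
from h import *
s=env.read_camera("scene");t=env.read_camera("top");w=env.read_camera("wrist");print(env.sense()["eef_pos"],env.sense()["wrist_force"])
for c in(s,t,w):
  print()
  for b in beads(c):
    if b[2][1]<-.15: print(b[1],b[2])
cv2.imwrite("pics/s6.png",np.hstack([s["image"][150:480,60:420],cv2.resize(w["image"],(440,330))])[:,:,::-1])
```

```text
[ 0.50499121 -0.26668193  0.15002611] [-0.63801744  0.50326298 -1.79265949]

179 [ 0.491  -0.1858]
114 [ 0.3984 -0.236 ]
182 [ 0.5491 -0.2024]
194 [ 0.5529 -0.2427]

146 [ 0.5467 -0.2024]
135 [ 0.4884 -0.1865]
31 [ 0.5211 -0.4217]
148 [ 0.4432 -0.2104]
99 [ 0.4246 -0.2399]

1046 [ 0.4251 -0.2422]
1047 [ 0.4363 -0.3063]
1027 [ 0.4446 -0.2093]
960 [ 0.4901 -0.1856]
857 [ 0.548  -0.2021]
```

View pics/s6.png

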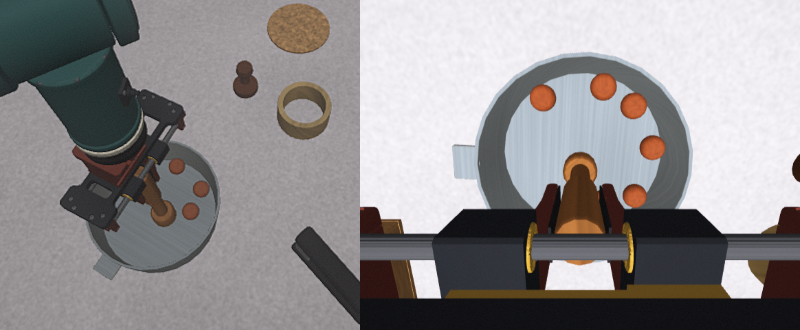

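All six beads are clear of their starting points and M is about 60 mm away. I'll lift out and go back to the coaster.

Request:
jog_arm(
  rows=[
    {"fingers": 0,"translation": [0,0,0],"rot": [0,0,0]},
    {"fingers": 0,"translation": [0,0,0],"rot": [0,0,0]},
    {"fingers": 0,"translation": [0,0,-0.01],"rot": [0,0,0]},
    {"fingers": 0,"translation": [0,0,-0.02],"rot": [0,0,0]},
    {"fingers": 0,"translation": [0,0,-0.03],"rot": [0,0,0]},
    {"fingers": 0,"translation": [0,0,-0.03],"rot": [0,0,0]},
    {"fingers": 0,"translation": [0,0,-0.02],"rot": [0,0,0]},
    {"fingers": 0,"translation": [0,0.01,-0.01],"rot": [0,0,0]},
  ],
)

```text
time_s: 10.03
eef_pos: [0.5067, -0.259, 0.2743]
eef_rot: [0.001, 1.0, -0.002, 0.003]
wrist_force: [0.8, -0.9, -1.2]
opening: 0.317
gripper_force: 40.0
```

Request:
jog_arm(
  rows=[
    {"fingers": 0,"translation": [-0.003,0.02,0],"rot": [0,0,0]},
    {"fingers": 0,"translation": [-0.003,0.03,0],"rot": [0,0,0]},
    {"fingers": 0,"translation": [-0.003,0.035,0],"rot": [0,0,0]},
    {"fingers": 0,"translation": [-0.003,0.035,0],"rot": [0,0,0]},
    {"fingers": 0,"translation": [-0.003,0.035,0],"rot": [0,0,0]},
    {"fingers": 0,"translation": [-0.003,0.035,0],"rot": [0,0,0]},
    {"fingers": 0,"translation": [-0.003,0.035,0],"rot": [0,0,0]},
    {"fingers": 0,"translation": [-0.003,0.035,0],"rot": [0,0,0]},
  ],
)

```text
time_s: 10.7
eef_pos: [0.528, 0.0055, 0.2699]
eef_rot: [0.0, 1.0, 0.0, -0.001]
wrist_force: [0.9, -0.7, -2.2]
opening: 0.316
gripper_force: 40.0
```

Commanded y is about 0.003, so 0.197 m remains in y and 0.022 m in x.

Request:
jog_arm(
  rows=[
    {"fingers": 0,"translation": [-0.003,0.035,0],"rot": [0,0,0]},
    {"fingers": 0,"translation": [-0.003,0.035,0],"rot": [0,0,0]},
    {"fingers": 0,"translation": [-0.003,0.035,0],"rot": [0,0,0]},
    {"fingers": 0,"translation": [-0.004,0.035,0],"rot": [0,0,0]},
    {"fingers": 0,"translation": [-0.004,0.028,0],"rot": [0,0,0]},
    {"fingers": 0,"translation": [-0.005,0.019,0],"rot": [0,0,0]},
    {"fingers": 0,"translation": [0,0.009,0],"rot": [0,0,0]},
    {"fingers": 0,"translation": [0,0,0],"rot": [0,0,0]},
  ],
)

```text
time_s: 11.37
eef_pos: [0.5502, 0.2011, 0.2697]
eef_rot: [-0.001, 1.0, 0.0, -0.001]
wrist_force: [-1.2, -0.2, -1.5]
opening: 0.316
gripper_force: 40.0
```

Request:
jog_arm(
  rows=[
    {"fingers": 0,"translation": [0,0,0.02],"rot": [0,0,0]},
    {"fingers": 0,"translation": [0,0,0.03],"rot": [0,0,0]},
    {"fingers": 0,"translation": [0,0,0.03],"rot": [0,0,0]},
    {"fingers": 0,"translation": [0,0,0.02],"rot": [0,0,0]},
    {"fingers": 0,"translation": [0,0,0.01],"rot": [0,0,0]},
    {"fingers": 0,"translation": [0,0,0],"rot": [0,0,0]},
    {"fingers": 0,"translation": [0,0,0],"rot": [0,0,0]},
    {"fingers": 0,"translation": [0,0,0],"rot": [0,0,0]},
  ],
)

```text
time_s: 12.03
eef_pos: [0.5522, 0.199, 0.1616]
eef_rot: [0.0, 1.0, 0.0, 0.001]
wrist_force: [0.3, 0.3, -1.1]
opening: 0.315
gripper_force: 40.0
```

Run:
```python
from h import *
s=env.read_camera("scene");t=env.read_camera("top");print(env.sense()["eef_pos"],env.sense()["wrist_force"])
for c in(s,t):
  for b in beads(c):
    if b[2][1]<-.15: print(b[1],b[2])
cv2.imwrite("pics/s7.png",np.hstack([cv2.resize(s["image"][50:250,250:450],(400,400)),cv2.resize(t["image"][120:320,100:300],(400,400))])[:,:,::-1])
```

```text
[0.55237118 0.19929005 0.16186606] [ 0.39179271 -0.20888725 -1.868116  ]
173 [ 0.4456 -0.2094]
173 [ 0.4911 -0.1859]
182 [ 0.4259 -0.2422]
178 [ 0.5489 -0.2022]
193 [ 0.5593 -0.2396]
196 [ 0.4373 -0.3066]
142 [ 0.5564 -0.2404]
147 [ 0.5461 -0.203 ]
144 [ 0.4889 -0.1861]
145 [ 0.4433 -0.2103]
156 [ 0.4344 -0.3077]
154 [ 0.4231 -0.2427]
```

View pics/s7.png

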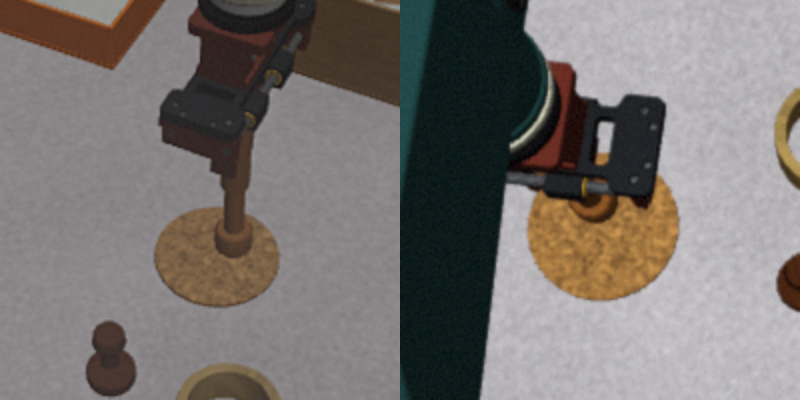

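The stirrer hangs upright above the coaster, all six beads are in the bowl, and the stamp and tape are unmoved. Lowering gently.

Request:
jog_arm(
  rows=[
    {"fingers": 0,"translation": [0,0,0.005],"rot": [0,0,0]},
    {"fingers": 0,"translation": [0,0,0.005],"rot": [0,0,0]},
    {"fingers": 0,"translation": [0,0,0.003],"rot": [0,0,0]},
    {"fingers": 0,"translation": [0,0,0.002],"rot": [0,0,0]},
    {"fingers": 0,"translation": [0,0,0.001],"rot": [0,0,0]},
    {"fingers": 0,"translation": [0,0,0.001],"rot": [0,0,0]},
    {"fingers": 0,"translation": [0,0,0],"rot": [0,0,0]},
    {"fingers": 0,"translation": [0,0,0],"rot": [0,0,0]},
  ],
)

```text
time_s: 12.8
eef_pos: [0.5516, 0.1994, 0.1449]
eef_rot: [-0.0, 1.0, 0.0, 0.001]
wrist_force: [-2.6, -0.5, 13.1]
opening: 0.317
gripper_force: 40.0
```

Request:
jog_arm(
  newtons=5,
  rows=[
    {"fingers": 0,"translation": [0,0,-0.0005],"rot": [0,0,0]},
    {"fingers": 0,"translation": [0,0,0],"rot": [0,0,0]},
    {"fingers": 0,"translation": [0,0,0],"rot": [0,0,0]},
    {"fingers": 0,"translation": [0,0,0],"rot": [0,0,0]},
    {"fingers": 0.36,"translation": [0,0,0],"rot": [0,0,0]},
    {"fingers": 0.4,"translation": [0,0,0],"rot": [0,0,0]},
    {"fingers": 0.6,"translation": [0,0,0],"rot": [0,0,0]},
    {"fingers": 1,"translation": [0,0,0],"rot": [0,0,0]},
  ],
)

```text
time_s: 13.47
eef_pos: [0.5509, 0.1992, 0.1433]
eef_rot: [-0.0, 1.0, -0.0, -0.0]
wrist_force: [0.6, -0.6, 0.4]
opening: 0.51
gripper_force: 0.0
```

Request:
jog_arm(
  rows=[
    {"fingers": 1,"translation": [0,0,0],"rot": [0,0,0]},
    {"fingers": 1,"translation": [0,0,0],"rot": [0,0,0]},
    {"fingers": 1,"translation": [0,0,0],"rot": [0,0,0]},
    {"fingers": 1,"translation": [0,0,0],"rot": [0,0,0]},
    {"fingers": 1,"translation": [0,0,0],"rot": [0,0,0]},
    {"fingers": 1,"translation": [0,0,0],"rot": [0,0,0]},
    {"fingers": 1,"translation": [0,0,0],"rot": [0,0,0]},
    {"fingers": 1,"translation": [0,0,0],"rot": [0,0,0]},
  ],
)

```text
time_s: 14.13
eef_pos: [0.5511, 0.1992, 0.1437]
eef_rot: [-0.0, 1.0, -0.0, -0.0]
wrist_force: [0.5, 0.5, 0.1]
opening: 0.999
gripper_force: 0.0
```

Request:
jog_arm(
  rows=[
    {"fingers": 1,"translation": [0,0,-0.01],"rot": [0,0,0]},
    {"fingers": 1,"translation": [0,0,-0.02],"rot": [0,0,0]},
    {"fingers": 1,"translation": [0,0,-0.025],"rot": [0,0,0]},
    {"fingers": 1,"translation": [0,0,-0.025],"rot": [0,0,0]},
    {"fingers": 1,"translation": [0,0,-0.02],"rot": [0,0,0]},
    {"fingers": 1,"translation": [0,0,-0.01],"rot": [0,0,0]},
    {"fingers": 1,"translation": [0,0,0],"rot": [0,0,0]},
    {"fingers": 1,"translation": [0,0,0],"rot": [0,0,0]},
  ],
)

```text
time_s: 14.8
eef_pos: [0.5512, 0.1993, 0.2539]
eef_rot: [-0.0, 1.0, 0.0, 0.0]
wrist_force: [-0.3, -0.4, -0.2]
opening: 1.001
gripper_force: 0.0
```

Run:
```python
from h import *
s=env.read_camera("scene");t=env.read_camera("top");w=env.read_camera("wrist");e=env.sense();print(e["eef_pos"],e["wrist_force"],e["opening"])
cv2.imwrite("pics/s8.png",np.hstack([s["image"][50:480,100:450],cv2.resize(w["image"],(440,430))])[:,:,::-1])
```

```text
[0.55015705 0.19898834 0.25204115] [-0.11224792 -0.66270254 -0.03368473] 0.9933016468854714
```

View pics/s8.png

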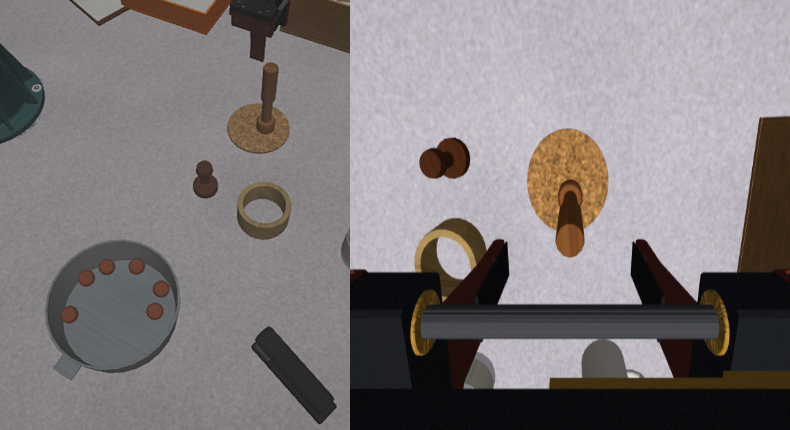

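The stirrer stands upright and free on the coaster, all six beads are in the bowl, and the stamp and tape are in place. Handing in.

```bash
python3 -c "
from workcell import env
print(env.sign_off())"
```

```text
the job is handed in; nothing more can be done
None
```

I stirred the beads, stood the stirrer back upright on its coaster and handed the job in at about 15 s: by camera every bead moved at least 28 mm and all six are in the bowl, which slid about 8 mm (limit 20 mm), but the hand-in returned no verdict.

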